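# Snap the sprung feeding ledge down and serve the dish on it

### The arm

A 6-joint arm with a two-finger parallel gripper is mounted at the origin on the work surface. World frame = base frame: x ahead of the robot, y to its left, z up, the work surface at z = 0. Lengths are in mm, angles in rad, forces in N, time in s.
With the tool pointing down it reaches from about 350 to 775 mm from the base axis. Payload 7.3 kg.
Tool frame: the origin (TCP) lies midway between the tips of the shut fingers; the grasp point (between the pads) lies 19 mm behind it; x points along the fingers, y is the direction in which the jaws open and shut, and the axes are right-handed (so a half turn about x gives the same grasp; the last joint's range is limited). The gripper opens to 92 mm and grips with 3 to 60 N. Pads are 19 mm wide; open, the fingers measure 130 mm over their backs; the gripper's body (75 mm by 190 mm) begins 47 mm behind the grasp point.
Start: joints at [1.015, 0.342, 1.524, -0, 1.275, -0.146], TCP at [209.162, 481.556, 226.741] pointing down, gripper open.
Joint ranges: [-2.53, 2.53], [-0.77, 2.02], [0.04, 2.7], [-1, 4.14], [0.28, 2.66], [-3.11, 3.11]. Speed limits (rad/s): [2.57, 2.57, 3.14, 3.14, 3.14, 3.14].

### API

Orientations are given as [roll, pitch, yaw] about the fixed x, y, z axes, in that order (R = Rz(yaw) Ry(pitch) Rx(roll)).
In Python, from plant import get_obs, capture, close_job gives the robot as it stands. The module is installed in compiled form; this text tells all that it offers.
- The arm moves only by the tool send_rows, never from a script. Its argument "moves" is a list of rows, each a list of 4 numbers: the shift along the tool's x, y, z in mm, then the turn about the tool's x in degrees. In form: [[tx, ty, tz, yaw], ...]. A call has 1 to 8 rows; each row shifts and turns the commanded pose from where the row before left it, along the tool's axes as they then stand; what a row does not reach is not made up. A row lasts 1/8 s, in which the tool goes at most 62.5 mm and 10.7 degrees, less where a joint would pass 70% of its speed; a pose out of reach is approached as far as the arm can. A call with a gripper value outside its range is refused whole. "hand" is the opening, from 0 (shut) to 1 (fully open), set as the call begins (left out, the last holds). The fingers move at their own pace and stop on an object; the grip force is fixed at half the most. Time passes only in rows, so rows that do not move let the fingers close. It gives the time, the measured TCP pose, the force and the opening at its end, in the units of the state.
- get_obs(): the state, without advancing time (a new reading comes with each control period).
- capture(name): name is "scene" or "top" or "wrist"; returns a dict with "image" (384x512x3 uint8, red, green, blue), "K" (3x3 intrinsics, pixels), "position" and "attitude" of the camera in the world; the wrist camera has in their place "mount" (4x4, takes a point from camera to tool coordinates, whose origin is the TCP and whose axes are the tool frame's). Camera axes: x right, y down, z forward; pixel columns grow to the right and rows downward; lengths in mm; the calibration is good to about 2 mm. A picture is of the moment at which its call begins: read the wrist's pose just before it. There is no depth.
- close_job(): hands the job in, once; it reports no verdict.
The state is a dict: "time": time; "joint_positions": joint angles; "dq": joint speeds; "tau": joint torques, N m; "tool_pos": TCP position; "tcp_rot": TCP orientation; "contact_force": force on the tool from outside, world axes, zero at the start; "moment": the same for the moment, N m; "grip_width": finger opening in mm.
Only numpy, scipy, OpenCV 4.12 (cv2) and the standard library are available. Lean on these libraries where they do the work, as an engineer would, in place of code of your own. Each camera call takes 0.05 s, during which the arm holds its last target. There are 200 camera calls.

### The job

Fold the green feeding ledge down: push its sprung board over, away from its folded stop, past the dead point until it snaps down level, then lean on the lowered board with about 10 N for a second to bed it on its stop, never loading the ledge with more than 20 N because it is only stuck down. Then set the grey dish gently and upright on the cork disc in the middle of the board, let go, and leave the other things where they are.

Things in the scene. Friction and masses are not known exactly. Their poses are not given: they have to be found in the camera images.
- ledge: Fixed fold-down ledge. White foot plate 150 x 150 x 8 mm, from x = -30 to 120 mm. Origin on the shelf straight below the hinge; x points to the side where the board comes down, y along the hinge, z up. Two cheeks 6 mm thick at y = +-66 mm (x within 17 mm) hold the hinge, 74 mm high; two rubber-topped posts 62 mm high at x = 85, y = +-40 mm are the down stop.
- ledge_hinge (a point): Middle of the hinge axis, 66 mm above the shelf, axes as ledge (board turns about y). The coil spring runs beside the +y cheek, up to 45 mm behind the hinge axis (x = -45 mm).
- ledge_board (a joint): Green board's angle. 0 = folded stop: nearly upright, leaning 0.175 rad from vertical to the ledge's -x. Grows as it swings over to +x; 1.745 = rigid down stop, board level (lean from vertical to +x = value - 0.175). Over-centre spring: resists with about 0.35 N m at 0, falling to nothing at a dead point at 0.7 to 0.9, beyond which it throws the board down by itself within 1 s.
- ledge_spot (a point): Centre of the 68 mm cork disc flush in the board's working face (looks to the ledge's -x when folded: push there; it becomes the top), 58 mm from the hinge axis, 4 mm off the board's mid-plane. The dish is to stand here. 70 mm above the shelf when down. Axes turn with the board: x out of its back or underside, y along the hinge, z to the free edge.
- ledge_edge (a point): Middle of the board's free edge on the working face, 108 mm from the hinge axis; axes as ledge_spot. The board is 8 mm thick (working face 4 mm off the hinge axis), 112 mm along the hinge, reaches from 8 to 108 mm from the hinge axis and weighs 75 to 225 g.
- dish: Loose grey ceramic dish, open on top: straight-sided, 56 mm outside diameter, 24 mm high, walls 4 mm, about 120 g. Origin at the centre of its underside, z up.
- water_dish: Loose terracotta dish of the same shape and size as the grey one; leave it. Origin at the centre of its underside.
- tongs: Loose stainless feeding tongs lying flat, 230 mm long along x, 30 mm wide, 8 mm high; leave them. Origin in the middle, on the shelf.
- insect_tub: Loose green plastic insect tub with a white twist cap, 86 mm diameter, 90 mm high; leave it. Origin at the centre of its underside.
- spray_bottle: Loose amber glass spray bottle with a black head, 68 mm diameter, 194 mm high; leave it. Origin at the centre of its underside.
Things that resemble listed ones, but are neither listed nor needed, are in the scene too. Several things have the shape of the ledge; the one meant has the colours described above. Leave any blue look-alike of the dish alone.

How it is judged (in metres and radians):
On the way:
1. the board, snapped down on its stop, is pressed by the fingers with 6 to 15 N for 0.5 s (value of joint ledge_board above 1.7 rad and contact force between the fingers and ledge between 6 and 15 N), for 0.5 s.
At the end, for the whole second after the job is handed in: The board is down at its stop (joint above 1.70 rad) and the grey dish stands upright (within 0.1 rad) and at rest on it, its centre within 15 mm of the middle of the cork disc, released (value of joint ledge_board above 1.7 rad and horizontal distance between dish and ledge_spot below 0.015 m and distance between dish and ledge_spot below 0.016 m and angle between dish's own z axis and vertical below 0.1 rad and linear speed of dish below 0.02 m/s); the robot touches nothing.
It fails at once if the ledge is loaded with more than 20 N by the robot or the dish (contact force between any of the fingers, the arm, dish and ledge above 20 N).
It fails at once if another loose thing is shifted by more than 30 mm (distance of any of water_dish, tongs, insect_tub, spray_bottle from where it was at the start of the episode above 0.03 m).
It also fails if it takes over 69 s, if anything falls off the work surface, if the arm or the gripper's body presses on something with over 40 N, if the wrist force passes 120 N, or if a joint passes its speed limit or range.

## Working session

There is one attempt and no reset: what is moved stays moved. The work goes in short steps, Python scripts to look and compute and a tool call to move; the robot and the scene stay as the last step left them, time stands still between calls to the robot, and variables do not carry over. Pictures are saved under pics/ and viewed, about 8 in all and at most 12, crops included, and the job is handed in when it is done.

Besides the shell and the picture viewer there is one more tool, called after ">>>" by a JSON object that holds its "name" and its "arguments". send_rows: Moves the arm, as the interface text tells. Its arguments: {"type":"object","properties":{"moves":{"type":"array","items":{"type":"array","items":{"type":"number"}}},"hand":{"type":"number"}},"required":["moves"]}

```bash
mkdir -p pics; ls
cat > h.py <<'E'
import numpy as np, cv2
from plant import get_obs, capture, close_job
from scipy.spatial.transform import Rotation as R
def save(c,n): cv2.imwrite(f'pics/{n}.png',cv2.cvtColor(c['image'],cv2.COLOR_RGB2BGR))
E
python3 - <<'E'
from h import *
o=get_obs();print(o)
for n in('scene','top'):
    c=capture(n);save(c,n+'0');print(n,c['K'].tolist(),c['position'],c['attitude'])
a=cv2.imread('pics/scene0.png');b=cv2.imread('pics/top0.png')
cv2.imwrite('pics/both.png',cv2.resize(np.vstack([a,b]),None,fx=.78,fy=.78))
E
```

```text
pics
{'time': 0.0, 'joint_positions': array([ 1.01498612e+00,  3.42691560e-01,  1.52502306e+00,  1.17877731e-05,
        1.27540738e+00, -1.45986600e-01]), 'dq': array([ 0.00172181,  0.00052755, -0.00040348, -0.00152149, -0.00078604,
        0.00016195]), 'tau': array([-8.71980683e-04, -4.31236231e+01, -2.44224018e+01,  7.18108658e-02,
        5.59470069e-02, -1.84706341e-04]), 'tool_pos': array([208.9346615 , 481.18408967, 226.05903502]), 'tcp_rot': array([-1.72415325,  1.56926694, -2.13398029]), 'contact_force': array([ 0.25435953, -0.3605786 ,  0.22626071]), 'moment': array([-0.00632658, -0.00994739,  0.03062145]), 'grip_width': 91.6783527170634}
scene [[446.25933262767035, 0.0, 260.39736752539034], [0.0, 446.25933262767035, 194.06941987412074], [0.0, 0.0, 1.0]] [1192.22066428  210.33764357 1037.87608184] [-2.49914507 -0.00320686  1.87931515]
top [[408.4632740974195, 0.0, 252.0590341981371], [0.0, 408.4632740974195, 195.19196764573294], [0.0, 0.0, 1.0]] [ 435.47453508   14.09009    1339.09421591] [-3.04921714 -0.01145276 -1.56733458]
```

View pics/scene0.png

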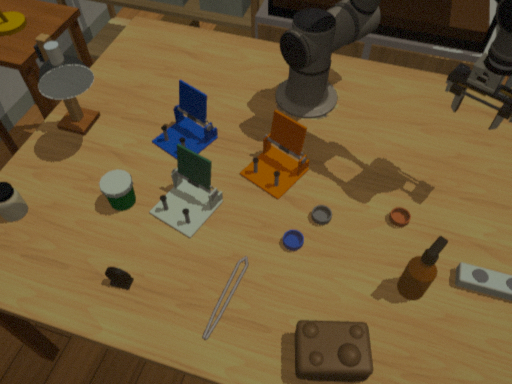

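View pics/top0.png

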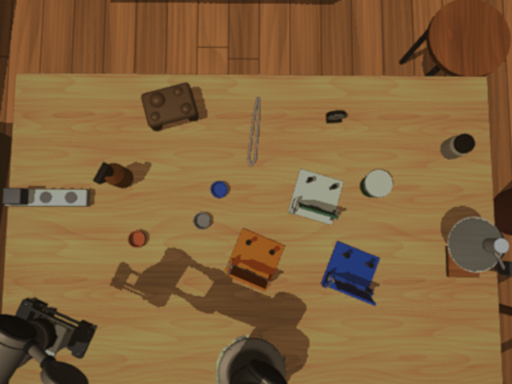

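The scene view shows the target ledge (white plate, green board) at (190,185), posts towards the camera, and the grey dish at (320,215). The top view has them at (317,197) and (204,220). Next I measure both by ray casting.

```bash
cat >> h.py <<'E'
def cast(c,px,z):
    "pixels -> world points on plane height z"
    px=np.atleast_2d(np.asarray(px,float))
    if 'mount' in c:
        T=np.eye(4);T[:3,:3]=R.from_euler('xyz',c['rot']).as_matrix();T[:3,3]=c['pos'];T=T@c['mount'];A,p=T[:3,:3],T[:3,3]
    else: A,p=R.from_euler('xyz',c['attitude']).as_matrix(),np.array(c['position'])
    d=np.c_[px,np.ones(len(px))]@np.linalg.inv(c['K']).T@A.T
    return p+d*((z-p[2])/d[:,2])[:,None]
def blob(m,near,r=80,minA=30):
    "largest contour whose centre is within r of near"
    cs,_=cv2.findContours(m.astype(np.uint8),cv2.RETR_EXTERNAL,cv2.CHAIN_APPROX_NONE)
    cs=[c for c in cs if cv2.contourArea(c)>minA and np.hypot(*(c[:,0].mean(0)-near))<r]
    return max(cs,key=cv2.contourArea)[:,0] if cs else None
def wrist():
    o=get_obs();c=capture('wrist');c['pos']=o['tool_pos'];c['rot']=o['tcp_rot'];return c
E
python3 - <<'E'
from h import *
for n,pn,dn in(('top',(317,197),(204,220)),('scene',(187,205),(320,215))):
    c=capture(n);hsv=cv2.cvtColor(c['image'],cv2.COLOR_RGB2HSV).astype(int)
    S,V=hsv[...,1],hsv[...,2]
    m=(S<50)&(V>140)
    b=blob(m,pn,25);w=cast(c,b,8)[:,:2].astype(np.float32)
    r=cv2.minAreaRect(w);print(n,'plate',r,'\n',cv2.boxPoints(r).round(1).tolist())
    g=blob((S<70)&(V<190),dn,12);w=cast(c,g,24)[:,:2].astype(np.float32)
    if g is not None: print('dish',len(g),cv2.minEnclosingCircle(w), cv2.fitEllipse(w))
    gm=(hsv[...,0]>45)&(hsv[...,0]<90)&(S>60)
    b=blob(gm,pn,50);print('green',b.min(0),b.max(0),cv2.minAreaRect(b))
    near=c['image'][dn[1]-14:dn[1]+15:4,dn[0]-14:dn[0]+15:4];print(cv2.cvtColor(near,cv2.COLOR_RGB2HSV)[...,1])
E
```

```text
top plate ((576.924560546875, -214.4380645751953), (145.34048461914062, 103.56001281738281), 73.93177795410156) 
 [[507.1000061035156, -269.8999938964844], [606.5999755859375, -298.6000061035156], [646.7999877929688, -158.89999389648438], [547.2999877929688, -130.3000030517578]]
dish 44 ((474.850830078125, 160.7639923095703), 25.88964080810547) ((475.5431823730469, 160.47265625), (47.5692253112793, 49.08137893676758), 153.91075134277344)
green [301 206] [336 217] ((318.45220947265625, 211.66241455078125), (36.68162155151367, 3.1602628231048584), 16.389541625976562)
[[137 137 142 141 144 144 139 139]
 [135 137 137 139 134 132 132 133]
 [132 128  54  46  60 154 138 137]
 [140  83  43  46  41 108 130 132]
 [137  63  46  42  44  98 142 139]
 [137 122  56  42  40 146 144 146]
 [138 136 136 130 137 137 139 141]
 [139 142 145 146 142 142 142 142]]
scene plate ((562.0629272460938, -208.60415649414062), (144.49864196777344, 139.87722778320312), 74.02166748046875) 
 [[474.8999938964844, -258.79998779296875], [609.4000244140625, -297.29998779296875], [649.2000122070312, -158.39999389648438], [514.7000122070312, -119.9000015258789]]
dish 53 ((482.1479187011719, 163.50411987304688), 29.518234252929688) ((480.97772216796875, 163.45997619628906), (51.78705978393555, 54.577476501464844), 101.37582397460938)
green [177 144] [210 188] ((192.80662536621094, 165.9481201171875), (47.98152160644531, 25.350563049316406), 29.05460548400879)
[[141 135 139 143 134 131 127 122]
 [135 134 140  91  81 135 136 131]
 [147 140  54  61  51  70  85 133]
 [134 143  39  30  32  48  58 139]
 [141 153  36  34  27  36  57 129]
 [137 148 100  64  40  55 132 132]
 [134 132 142 134 139 132 135 130]
 [137 142 131 136 141 141 136 133]]
```

```bash
cat >> h.py <<'E'
def rows(target,jaw=None):
    "world target and wanted jaw direction (deg, mod 180) -> tool-axis shift (current axes) and turn"
    o=get_obs();M=R.from_euler('xyz',o['tcp_rot']).as_matrix()
    print('t',round(o['time'],2),'pos',o['tool_pos'].round(1),'F',o['contact_force'].round(2),'w',round(o['grip_width'],1))
    print('shift',(M.T@(np.array(target)-o['tool_pos'])).round(1))
    a=np.degrees(np.arctan2(M[1,1],M[0,1]));print('jaw dir',a.round(2),'tool x',M[:,0].round(3))
    if jaw is not None:
        d=(jaw-a+90)%180-90
        # sign of turn: +about tool x (down) = minus world yaw
        print('turn about tool x',round(-d,2),'q6',o['joint_positions'][5])
H=np.array([514.9,-196.]);YAW=np.radians(-16.1)
def L(x,y,z):
    ux=np.array([np.cos(YAW),np.sin(YAW)]);uy=np.array([-ux[1],ux[0]])
    return np.r_[H+x*ux+y*uy,z]
E
python3 - <<'E'
from h import *
print(L(-80,0,240),L(58,0,70));rows(L(-80,0,240),90-16.1)
c=capture('wrist');print(c['mount'].round(3).tolist(),c['K'].tolist())
E
```

```text
[ 438.03766767 -173.81482774  240.        ] [ 570.62519094 -212.08424989   70.        ]
t 0.2 pos [209.  481.4 226.3] F [-1.27 -0.34 -0.73] w 91.5
shift [ -13.3 -509.7  471.1]
jaw dir 66.52 tool x [-0.    -0.001 -1.   ]
turn about tool x -7.38 q6 -0.14599645737954853
[[-0.0, -0.296, 0.955, -158.853], [1.0, 0.001, 0.0, -0.278], [-0.001, 0.955, 0.296, -80.18], [0.0, 0.0, 0.0, 1.0]] [[294.1469397037476, 0.0, 257.17318607989085], [0.0, 294.1469397037476, 189.5333344419821], [0.0, 0.0, 1.0]]
```

>>> {"name": "send_rows", "arguments": {"hand": 0, "moves": [[-10,-32,29.5,0],[-10,-32,29.5,0],[-10,-32,29.5,0],[-10,-32,29.5,0],[-10,-32,29.5,0],[-10,-32,29.5,0],[-10,-32,29.5,0],[0,-32,29.5,0]]}}

```text
time: 1.25
tool_pos: [324.2, 151.5, 297.5]
tcp_rot: [0.657, 1.569, 0.248]
contact_force: [1.5, 0.8, -0.7]
grip_width: 16.1
```

>>> {"name": "send_rows", "arguments": {"moves": [[0,-32,29.5,0],[0,-32,29.5,0],[0,-32,29.5,0],[0,-32,29.5,0],[0,-32,29.5,0],[0,-32,29.5,0],[0,-30,29,0],[0,0,0,-7.4]]}}

```text
time: 2.25
tool_pos: [424.6, -135.4, 296.1]
tcp_rot: [-2.784, 1.57, -3.065]
contact_force: [0.5, 0.8, 0.1]
grip_width: 0.7
```

>>> {"name": "send_rows", "arguments": {"moves": [[0,0,0,0],[0,0,0,0]]}}

```text
time: 2.5
tool_pos: [424.0, -132.6, 296.7]
tcp_rot: [1.573, 1.571, 1.291]
contact_force: [-0.0, 0.6, -0.1]
grip_width: 0.7
```

Run:
```python
from h import *
rows(L(-80,0,240),90-16.1)
c=wrist();save(c,'w1')
hsv=cv2.cvtColor(c['image'],cv2.COLOR_RGB2HSV).astype(int)
gm=(hsv[...,0]>45)&(hsv[...,0]<90)&(hsv[...,1]>60)
T=np.eye(4);T[:3,:3]=R.from_euler('xyz',c['rot']).as_matrix();T[:3,3]=c['pos'];T=T@c['mount']
for n,p in(('spot?',L(-10-4,0,123)),('edge',L(-22.8,0,171.6)),('e+',L(-22.8,56,171.6)),('e-',L(-22.8,-56,171.6)),('front-',L(120,-75,8)),('front+',L(120,75,8)),('post+',L(85,40,62)),('post-',L(85,-40,62))):
    q=c['K']@(np.linalg.inv(T)@np.r_[p,1])[:3];print(n,(q[:2]/q[2]).round(1))
```

```text
t 2.5 pos [ 424.  -132.6  296.7] F [-0.02  0.64 -0.09] w 0.7
shift [ 56.7 -35.7  25. ]
jaw dir 73.82 tool x [ 0.  0. -1.]
turn about tool x -0.08 q6 -1.7644124031519532
spot? [228.9 241.4]
edge [224.5 254.9]
e+ [276.1 254.9]
e- [172.9 255. ]
front- [194.5 279.9]
front+ [279.7 279.8]
post+ [260.2 280.8]
post- [208.5 280.8]
```

View pics/w1.png

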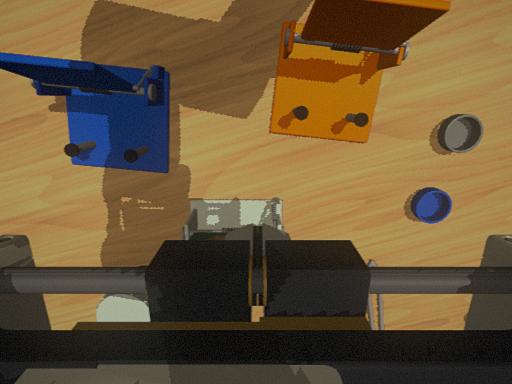

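Run:
```python
from h import *
c=wrist();hsv=cv2.cvtColor(c['image'],cv2.COLOR_RGB2HSV).astype(int)
m=((hsv[...,1]<60)&(hsv[...,2]>120))[195:232,170:300]
ys,xs=np.nonzero(m);ys+=195;xs+=170
for x in range(195,280,10): print(x,ys[xs==x].min() if (xs==x).any() else None,end=' ')
for y in range(200,230,4): print('\n',y,xs[ys==y].min(),xs[ys==y].max(),cast(c,[[xs[ys==y].min(),y],[xs[ys==y].max(),y]],8)[:,:2].round(1).tolist(),end='')
w=cast(c,[[200,199.5],[270,199.5]],8)[:,:2];ux=(L(1,0,0)-L(0,0,0))[:2];uy=(L(0,1,0)-L(0,0,0))[:2]
print('\nback edge ledge x',(w-H)@ux)
g=blob((hsv[...,1]<90),(461,132),12);w=cast(c,g,24)[:,:2].astype(np.float32);print('dish',cv2.minEnclosingCircle(w),g.min(0),g.max(0))
```

```text
195 201 205 200 215 200 225 200 235 202 245 200 255 200 265 200 275 202 
 200 203 280 [[473.1, -237.7], [507.5, -118.5]]
 204 191 280 [[474.1, -258.6], [514.1, -120.3]]
 208 191 280 [[480.7, -261.0], [520.8, -122.1]]
 212 198 280 [[490.4, -252.4], [527.6, -123.8]]
 216 198 280 [[497.0, -254.8], [534.4, -125.6]]
 220 198 280 [[503.7, -257.1], [541.2, -127.4]]
 224 199 280 [[510.9, -257.9], [548.1, -129.3]]
 228 185 281 [[511.3, -282.7], [555.6, -129.5]]
back edge ledge x [-29.4894631  -29.45276848]
dish ((474.8972473144531, 158.61720275878906), 32.42029571533203) [438 114] [482 152]
```

>>> {"name": "send_rows", "arguments": {"moves": [[0,-36,35,0],[40,0,0,0],[50,0,0,0],[50,0,0,0],[20,0,0,0],[0,0,15,0],[0,0,0,0]]}}

```text
time: 3.48
tool_pos: [462.8, -181.3, 136.7]
tcp_rot: [-0.104, 1.57, -0.385]
contact_force: [-0.2, -0.9, 0.5]
grip_width: 0.4
```

>>> {"name": "send_rows", "arguments": {"moves": [[0,0,8,0],[0,0,8,0],[0,0,8,0],[0,0,8,0]]}}

```text
time: 3.98
tool_pos: [492.8, -190.2, 136.8]
tcp_rot: [3.001, 1.569, 2.72]
contact_force: [-3.5, 1.9, 3.2]
grip_width: 0.5
```

>>> {"name": "send_rows", "arguments": {"moves": [[0,0,7,0],[0,0,7,0],[0,0,7,0],[0,0,7,0]]}}

```text
time: 4.47
tool_pos: [519.8, -197.9, 136.0]
tcp_rot: [2.903, 1.569, 2.622]
contact_force: [-3.0, -0.1, -1.8]
grip_width: 0.4
```

>>> {"name": "send_rows", "arguments": {"moves": [[0,0,7,0],[0,0,7,0],[0,0,7,0],[0,0,7,0]]}}

```text
time: 4.97
tool_pos: [547.8, -206.1, 137.0]
tcp_rot: [-0.068, 1.569, -0.349]
contact_force: [0.4, 0.1, -0.3]
grip_width: 0.5
```

>>> {"name": "send_rows", "arguments": {"moves": [[0,0,5,0],[0,0,5,0],[0,0,5,0],[0,0,5,0]]}}

```text
time: 5.48
tool_pos: [566.3, -211.4, 136.8]
tcp_rot: [0.197, 1.571, -0.083]
contact_force: [0.5, 0.3, -0.2]
grip_width: 0.8
```

>>> {"name": "send_rows", "arguments": {"moves": [[-40,0,20,0],[-40,0,30,0],[-40,0,30,0],[0,0,0,0]]}}

```text
time: 5.98
tool_pos: [645.6, -234.5, 260.2]
tcp_rot: [-0.16, 1.563, -0.44]
contact_force: [-0.7, 0.6, -0.3]
grip_width: 0.4
```

Run:
```python
from h import *
rows(L(85,0,90),90-16.1)
c=wrist();save(c,'w2')
hsv=cv2.cvtColor(c['image'],cv2.COLOR_RGB2HSV).astype(int)
T=np.eye(4);T[:3,:3]=R.from_euler('xyz',c['rot']).as_matrix();T[:3,3]=c['pos'];T=T@c['mount']
for n,p in(('spot',L(58,0,70)),('e+',L(108,56,70)),('e-',L(108,-56,70)),('h+',L(8,56,70))):
    q=c['K']@(np.linalg.inv(T)@np.r_[p,1])[:3];print(n,(q[:2]/q[2]).round(1))
```

```text
t 5.97 pos [ 645.6 -234.5  260.2] F [-0.65  0.6  -0.28] w 0.4
shift [169.8   1.  -52.6]
jaw dir 73.94 tool x [ 0.007 -0.003 -1.   ]
turn about tool x 0.04 q6 -1.7504942856073826
spot [258.3  98.8]
e+ [305.5 143. ]
e- [210.9 142.9]
h+ [310.3  50.4]
```

View pics/w2.png

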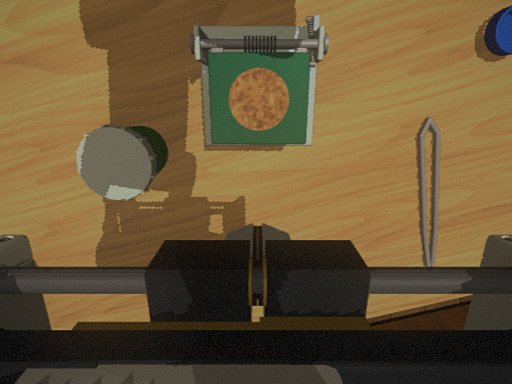

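The picture shows the board down and level, with the cork centre at pixel (259,99) against a predicted (258,99). The hinge estimate holds, so I lower to press.

>>> {"name": "send_rows", "arguments": {"moves": [[0,1,-57,0],[55,0,0,0],[55,0,0,0],[45,0,0,0],[20,0,0,0],[0,0,0,0],[0,0,0,0]]}}

```text
time: 6.9
tool_pos: [588.3, -216.8, 82.3]
tcp_rot: [-0.085, 1.57, -0.365]
contact_force: [-0.5, 0.2, -0.0]
grip_width: 0.6
```

>>> {"name": "send_rows", "arguments": {"moves": [[2,0,0,0],[2,0,0,0],[2,0,0,0]]}}

```text
time: 7.28
tool_pos: [588.5, -216.8, 76.0]
tcp_rot: [-0.03, 1.57, -0.311]
contact_force: [-0.2, -0.5, 1.4]
grip_width: 0.5
```

>>> {"name": "send_rows", "arguments": {"moves": [[1,0,0,0],[1,0,0,0],[1,0,0,0],[0,0,0,0]]}}

```text
time: 7.78
tool_pos: [588.3, -216.7, 72.6]
tcp_rot: [2.535, 1.571, 2.255]
contact_force: [-0.0, 0.5, -0.1]
grip_width: 0.1
```

>>> {"name": "send_rows", "arguments": {"moves": [[0.5,0,0,0],[0.5,0,0,0],[0,0,0,0]]}}

```text
time: 8.15
tool_pos: [588.3, -216.7, 71.7]
tcp_rot: [1.772, 1.571, 1.492]
contact_force: [0.6, -0.3, -0.2]
grip_width: 0.3
```

>>> {"name": "send_rows", "arguments": {"moves": [[0.5,0,0,0],[0.5,0,0,0],[0,0,0,0]]}}

```text
time: 8.52
tool_pos: [588.3, -216.7, 70.6]
tcp_rot: [2.4, 1.571, 2.119]
contact_force: [-0.2, -0.6, 0.7]
grip_width: 0.0
```

>>> {"name": "send_rows", "arguments": {"moves": [[0.3,0,0,0],[0,0,0,0]]}}

```text
time: 8.78
tool_pos: [588.4, -216.7, 70.4]
tcp_rot: [1.026, 1.571, 0.746]
contact_force: [0.2, 0.7, 0.0]
grip_width: 0.2
```

>>> {"name": "send_rows", "arguments": {"moves": [[0.3,0,0,0],[0,0,0,0]]}}

```text
time: 9.02
tool_pos: [588.4, -216.7, 70.2]
tcp_rot: [0.627, 1.571, 0.346]
contact_force: [-0.3, -0.5, 1.1]
grip_width: 0.6
```

>>> {"name": "send_rows", "arguments": {"moves": [[0.3,0,0,0],[0,0,0,0]]}}

```text
time: 9.28
tool_pos: [588.4, -216.7, 70.2]
tcp_rot: [0.027, 1.57, -0.254]
contact_force: [-2.0, 0.3, 4.6]
grip_width: 0.6
```

>>> {"name": "send_rows", "arguments": {"moves": [[0.3,0,0,0],[0,0,0,0]]}}

```text
time: 9.52
tool_pos: [588.4, -216.7, 70.2]
tcp_rot: [-0.095, 1.57, -0.376]
contact_force: [-1.8, 1.0, 7.5]
grip_width: 0.4
```

>>> {"name": "send_rows", "arguments": {"moves": [[0.2,0,0,0],[0,0,0,0]]}}

```text
time: 9.78
tool_pos: [588.4, -216.8, 70.2]
tcp_rot: [-0.157, 1.57, -0.438]
contact_force: [-3.0, 1.8, 8.2]
grip_width: 0.3
```

>>> {"name": "send_rows", "arguments": {"moves": [[0.1,0,0,0],[0,0,0,0],[0,0,0,0],[0,0,0,0]]}}

```text
time: 10.28
tool_pos: [588.4, -216.8, 70.1]
tcp_rot: [-0.176, 1.57, -0.457]
contact_force: [-3.5, 0.7, 7.9]
grip_width: 0.7
```

>>> {"name": "send_rows", "arguments": {"moves": [[0,0,0,0],[0,0,0,0],[0,0,0,0],[0,0,0,0],[0,0,0,0],[0,0,0,0]]}}

```text
time: 11.02
tool_pos: [588.4, -216.8, 70.1]
tcp_rot: [-0.133, 1.57, -0.413]
contact_force: [-3.6, 1.6, 8.7]
grip_width: 0.2
```

>>> {"name": "send_rows", "arguments": {"moves": [[-5,0,0,0],[-35,0,0,0],[-40,0,0,0],[-40,40,-10,0],[-20,50,-15,0],[0,50,-15,0],[0,50,-15,0],[0,50,-15,0]], "hand": 0}}

```text
time: 12.02
tool_pos: [587.4, 34.9, 209.1]
tcp_rot: [0.837, 1.571, 0.556]
contact_force: [0.1, 0.9, 0.8]
grip_width: 0.3
```

>>> {"name": "send_rows", "arguments": {"hand": 1, "moves": [[0,50,-16,0],[0,41,-16,0],[0,0,0,0],[0,0,0,0]]}}

```text
time: 12.52
tool_pos: [582.1, 129.1, 209.0]
tcp_rot: [-1.653, 1.57, -1.934]
contact_force: [0.3, 0.3, 0.1]
grip_width: 35.8
```

Run:
```python
from h import *
rows([476,160,2],None)
c=wrist();save(c,'w3')
hsv=cv2.cvtColor(c['image'],cv2.COLOR_RGB2HSV).astype(int)
T=np.eye(4);T[:3,:3]=R.from_euler('xyz',c['rot']).as_matrix();T[:3,3]=c['pos'];T=T@c['mount']
q=c['K']@(np.linalg.inv(T)@np.r_[476,160,24,1])[:3];q=q[:2]/q[2];print(q)
g=blob(hsv[...,1]<85,q,35);print(g.min(0),g.max(0))
w=cast(c,g,24)[:,:2].astype(np.float32);print(cv2.minEnclosingCircle(w),cv2.fitEllipse(w))
w=cast(c,g,0)[:,:2].astype(np.float32);print(cv2.minEnclosingCircle(w),cv2.fitEllipse(w))
```

```text
t 12.53 pos [582.1 129.1 209. ] F [0.3  0.28 0.09] w 35.8
shift [ 207.     0.4 -110.4]
jaw dir 73.94 tool x [-0. -0. -1.]
[257.79840649  69.19414399]
[236  42] [286  96]
((477.0116882324219, 162.96067810058594), 27.7829532623291) ((477.3048400878906, 163.00160217285156), (53.96514129638672, 54.4398078918457), 31.6607608795166)
((475.064697265625, 163.7882080078125), 29.72210693359375) ((475.3783264160156, 163.83200073242188), (57.731693267822266, 58.23948669433594), 31.660789489746094)
```

View pics/w3.png

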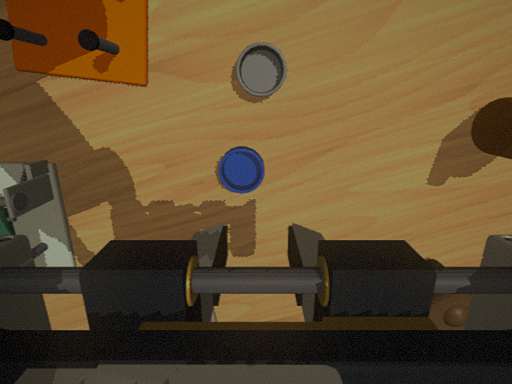

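>>> {"name": "send_rows", "arguments": {"moves": [[0,3.5,-55,0],[0,0,-55,0],[50,0,0,0],[50,0,0,0],[50,0,0,0],[40,0,0,0],[14,0,0,0],[0,0,0,0]]}}

```text
time: 13.58
tool_pos: [477.5, 162.7, 5.1]
tcp_rot: [-2.677, 1.57, -2.959]
contact_force: [0.9, 0.5, -0.0]
grip_width: 91.8
```

>>> {"name": "send_rows", "arguments": {"moves": [[3,0,0,0],[0,0,0,0]]}}

```text
time: 13.82
tool_pos: [478.1, 163.5, 3.3]
tcp_rot: [0.494, 1.568, 0.213]
contact_force: [-0.7, -0.4, -0.2]
grip_width: 91.9
```

Run:
```python
from h import *
rows([477.2,163,2],90-16.1)
c=wrist();save(c,'w4')
```

```text
t 13.82 pos [478.1 163.5   3.3] F [-0.68 -0.42 -0.21] w 91.9
shift [ 1.3 -0.8 -0.7]
jaw dir 73.92 tool x [ 0.002  0.    -1.   ]
turn about tool x 0.02 q6 -1.1124463687392667
```

>>> {"name": "send_rows", "arguments": {"hand": 0, "moves": [[0,0,-0.5,0],[0,0,0,0],[0,0,0,0],[0,0,0,0],[0,0,0,0],[0,0,0,0]]}}

```text
time: 14.62
tool_pos: [476.8, 163.6, 2.2]
tcp_rot: [2.267, 1.571, 1.986]
contact_force: [0.4, 0.5, 0.0]
grip_width: 55.5
```

>>> {"name": "send_rows", "arguments": {"moves": [[-10,0,0,0],[-30,0,0,0],[-45,0,0,0],[-45,0,20,0],[-45,-20,25,0],[0,-35,25,0],[0,-40,25,0],[0,-40,25,0]]}}

```text
time: 15.62
tool_pos: [554.8, -0.7, 177.9]
tcp_rot: [0.485, 1.57, 0.204]
contact_force: [0.6, -0.4, -2.8]
grip_width: 55.7
```

>>> {"name": "send_rows", "arguments": {"moves": [[0,-40,20,0],[0,-40,20,0],[0,-40,14,0],[0,-40,10,0],[0,-30,10,0],[0,-10,0,0],[0,0,0,0],[0,0,0,0]]}}

```text
time: 16.62
tool_pos: [570.4, -210.8, 177.4]
tcp_rot: [1.892, 1.57, 1.612]
contact_force: [-0.3, 0.3, -1.6]
grip_width: 55.5
```

Run:
```python
from h import *
rows(L(58,0,73),90-16.1)
c=wrist();save(c,'w5')
```

```text
t 16.62 pos [ 570.4 -210.8  177.4] F [-0.32  0.35 -1.64] w 55.5
shift [104.4  -1.2   0.6]
jaw dir 73.98 tool x [-0.     0.001 -1.   ]
turn about tool x 0.08 q6 -1.7715913425350822
```

View pics/w5.png

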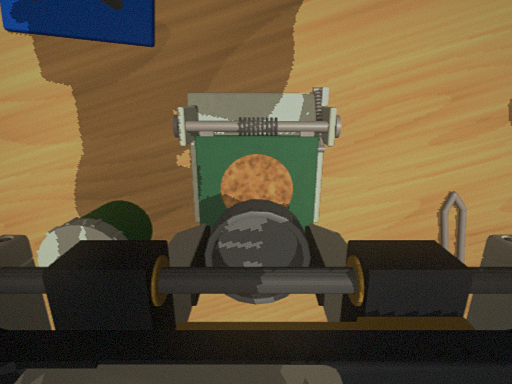

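The dish hangs upright between the fingers at (257,250), and the cork at (257,185) is clear ahead. I lower it slowly.

>>> {"name": "send_rows", "arguments": {"moves": [[35,-1,0,0],[35,0,0,0],[20,0,0,0],[8,0,0,0],[0,0,0,0],[0,0,0,0]]}}

```text
time: 17.42
tool_pos: [570.9, -213.1, 80.4]
tcp_rot: [-0.152, 1.569, -0.432]
contact_force: [-0.0, -0.3, -1.3]
grip_width: 55.5
```

>>> {"name": "send_rows", "arguments": {"moves": [[1,0,0,0],[1,0,0,0],[1,0,0,0],[1,0,0,0],[0.5,0,0,0],[0,0,0,0],[0,0,0,0]]}}

```text
time: 18.3
tool_pos: [570.2, -213.0, 74.7]
tcp_rot: [1.766, 1.571, 1.485]
contact_force: [-0.5, -0.6, -2.1]
grip_width: 55.5
```

>>> {"name": "send_rows", "arguments": {"moves": [[0.5,0,0,0],[0.5,0,0,0],[0.5,0,0,0],[0,0,0,0],[0,0,0,0]]}}

```text
time: 18.92
tool_pos: [570.1, -213.0, 73.2]
tcp_rot: [1.704, 1.571, 1.424]
contact_force: [-0.3, -0.6, -1.1]
grip_width: 55.4
```

>>> {"name": "send_rows", "arguments": {"moves": [[0.3,0,0,0],[0,0,0,0],[0,0,0,0]]}}

```text
time: 19.3
tool_pos: [570.2, -213.0, 72.9]
tcp_rot: [0.913, 1.571, 0.632]
contact_force: [-0.6, -0.4, -1.5]
grip_width: 55.5
```

>>> {"name": "send_rows", "arguments": {"moves": [[0.3,0,0,0],[0,0,0,0],[0,0,0,0]]}}

```text
time: 19.68
tool_pos: [570.2, -213.0, 72.6]
tcp_rot: [0.816, 1.571, 0.536]
contact_force: [-0.1, 0.0, -2.1]
grip_width: 55.0
```

>>> {"name": "send_rows", "arguments": {"moves": [[0.3,0,0,0],[0,0,0,0],[0,0,0,0]]}}

```text
time: 20.05
tool_pos: [570.1, -213.0, 72.3]
tcp_rot: [2.01, 1.571, 1.73]
contact_force: [1.5, 0.1, -1.3]
grip_width: 55.6
```

>>> {"name": "send_rows", "arguments": {"moves": [[0.2,0,0,0],[0,0,0,0],[0,0,0,0]]}}

```text
time: 20.42
tool_pos: [570.2, -213.0, 72.2]
tcp_rot: [0.514, 1.571, 0.234]
contact_force: [-0.3, 0.3, 0.2]
grip_width: 55.8
```

>>> {"name": "send_rows", "arguments": {"hand": 1, "moves": [[0,0,0,0],[0,0,0,0],[0,0,0,0],[0,0,0,0],[0,0,0,0],[0,0,0,0]]}}

```text
time: 21.18
tool_pos: [570.2, -213.0, 72.1]
tcp_rot: [1.286, 1.571, 1.005]
contact_force: [0.4, -0.7, 0.1]
grip_width: 91.4
```

>>> {"name": "send_rows", "arguments": {"moves": [[-5,0,0,0],[-15,0,0,0],[-30,0,0,0],[-40,0,0,0],[-40,0,40,0],[0,0,50,0],[0,0,30,0],[0,0,0,0]]}}

```text
time: 22.18
tool_pos: [686.5, -246.5, 201.8]
tcp_rot: [0.157, 1.57, -0.123]
contact_force: [-0.6, 0.6, -0.6]
grip_width: 91.6
```

Run:
```python
from h import *
rows(L(58,0,70))
c=wrist();save(c,'w6')
hsv=cv2.cvtColor(c['image'],cv2.COLOR_RGB2HSV).astype(int)
T=np.eye(4);T[:3,:3]=R.from_euler('xyz',c['rot']).as_matrix();T[:3,3]=c['pos'];T=T@c['mount']
q=c['K']@(np.linalg.inv(T)@np.r_[L(58,0,94),1])[:3];q=q[:2]/q[2];print(q)
g=blob((hsv[...,1]<85),q,30)
print(g.min(0),g.max(0),cv2.fitEllipse(cast(c,g,94)[:,:2].astype(np.float32)),L(58,0,94))
```

```text
t 22.18 pos [ 686.5 -246.5  201.8] F [-0.55  0.64 -0.64] w 91.6
shift [ 131.8    1.  -120.9]
jaw dir 73.94 tool x [ 0. -0. -1.]
[258.7953405   46.69085092]
[224   9] [290  83] ((570.7926025390625, -213.65335083007812), (54.45209884643555, 55.110374450683594), 76.7002182006836) [ 570.62519094 -212.08424989   94.        ]
```

View pics/w6.png

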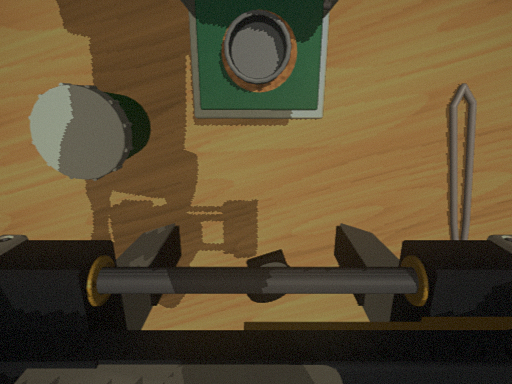

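The dish stands upright on the cork at (257,46), with its rim centre 1.6 mm from the spot. The board is down, and the tub and tongs look undisturbed. I'm handing in.

```bash
python3 -c "
from plant import close_job
print(close_job())"
```

```text
the job is handed in; nothing more can be done
None
```

The job is handed in at about 22 s of robot time. The green board is down, and the grey dish is released on its cork disc.

- **Folding:** I pushed the board over with the shut fingers, and the highest force I read was about 5 N. The wrist picture afterwards showed it level, with the cork centre within about a pixel of where it should be.
- **Pressing:** I leaned on the lowered board for just over 1 s, reading 8.7–9.5 N in total (about 8–9 N of it vertical). Force readings were noisy by about 1 N. The highest reading on the ledge was about 9.5 N, but I only read forces at the end of each call.
- **Placing:** I picked up the dish (the fingers stopped at 55.5 mm on its 56 mm width) and lowered it in steps of 0.2–0.5 mm. I let go once the board carried its weight.
- **Last check:** In the last picture the rim centre is about 1.6 mm from the disc centre (limit 15 mm). The dish looks upright, and the gripper is well clear.
- **Other things:** I didn't measure whether the other things moved. The tub and tongs look undisturbed in the last picture. The terracotta dish and spray bottle were not in it, but nothing went near them.

No check failed or disagreed.

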